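# Open the tea box past its spring catch

### The arm

A 6-joint arm with a two-finger parallel gripper is mounted at the origin on the work surface. World frame = base frame: x ahead of the robot, y to its left, z up, the work surface at z = 0. Lengths are in m, angles in rad, forces in N, time in s.
With the tool pointing down it reaches from about 0.225 to 0.875 m from the base axis. Payload 3.4 kg.
Tool frame: the origin (TCP) lies midway between the tips of the shut fingers; the grasp point (between the pads) lies 19 mm behind it; z points along the fingers, y is the line along which they close (so a half turn about z gives the same grasp; the last joint's range is limited). The gripper opens to 85 mm and grips with 20 to 120 N. Pads are 22 mm wide; open, the fingers measure 114 mm over their backs; the gripper's body (76 mm by 85 mm) begins 54 mm behind the grasp point. The pads swing forward as they close: fully open they stand 13 mm farther back than shut.
Start: joints at [-1.426, 0.276, 1.505, -0, 1.361, -0.121], TCP at [0.151, -0.555, 0.231] pointing down, gripper open.
Joint ranges: [-2.89, 2.89], [-0.75, 2.08], [0.22, 2.7], [-1.18, 4.32], [0.11, 2.71], [-2.7, 2.7]. Speed limits (rad/s): [2.57, 2.57, 3.14, 3.14, 3.14, 3.14].

### API

Orientations are given as a unit quaternion [w, x, y, z].
In Python, from station import manip, viewer gives the robot as it stands.
- The arm moves only by the tool step_arm, never from a script. Its argument "commands" is a list of rows, each a list of 2 entries, a list of its own where there are three numbers: the shift along the world's x, y, z normalised to -1 to 1, where 1 is 3 cm, then the turn, a rotation vector about the world's x, y, z normalised to -1 to 1, where 1 is 0.12 rad. In form: [[[dx, dy, dz], [ax, ay, az]], ...]. A call has 1 to 12 rows; each row shifts and turns the commanded pose from where the row before left it; what a row does not reach is not made up. A row lasts 1/8 s, in which the tool goes at most 62.5 mm and 10.7 degrees, less where a joint would pass 70% of its speed; a pose out of reach is approached as far as the arm can. A call with a number of a shift or a turn outside -1 to 1 is refused whole. A call with a gripper value outside its range is refused whole. "grip" is the opening, from 0 (shut) to 1 (fully open), set as the call begins (left out, the last holds). The fingers move at their own pace and stop on an object; "newtons" is the grip in N (left out, the last holds). Time passes only in rows, so rows that do not move let the fingers close. It gives the time, the measured TCP pose, the force, the opening and the grip force at its end, in the units of the state.
- manip.read_state(): the state, without advancing time (a new reading comes with each control period).
- viewer.camera(name): name is "side" or "top"; returns the picture (384x512x3 uint8, blue, green, red); there is no depth.
- viewer.camera_params(name): a dict with "fx", "fy", "cx", "cy" (pixels), "k1" (the pictures are not rectified: a ray, as slopes to the right and down, at radius r is drawn at 1 + k1 r^2 times it, then the intrinsics apply), "xyz" and "orientation" of the camera in the world. Camera axes: x right, y down, z forward; pixel columns grow to the right and rows downward; lengths in m; the calibration is good to about 2 mm. A picture is of the moment at which its call begins. camera_params takes no time and is no camera call.
- manip.sign_off(): hands the job in; it is judged then, once.
Trained networks look in the newest picture that a camera, given by its name, has taken for a name from the list of things; names that differ only in an ending like _2 or _b are one class to them, and where a whole thing is asked for, a point or a joint stands for the part that bears it (a point fixed in the world has none). Each returns a list of dicts, best first, with "conf" (0 to 1); they miss things now and then, are a little off and sometimes report something else, mostly with a low value. They report only what shows in the picture. A call takes as long as a camera call.
- viewer.regions_of(camera, label): "region" (384x512 bool, what is visible of it).
- viewer.mark_of(camera, label): "xyz" ([x, y, z] in m, in world coordinates, good to about 4 mm: a listed point, or the origin of a listed thing).
The state is a dict: "time_s": time; "joint_pos": joint angles; "qvel": joint speeds; "joint_efforts": joint torques, N m; "tcp_pos": TCP position; "tcp_rot": TCP orientation; "contact_force": force on the tool from outside, world axes, zero at the start; "ft_torque": the same for the moment, N m; "opening": finger opening in m; "grip_force": force on a finger pad.
Only numpy, scipy, OpenCV 4.12 (cv2) and the standard library are available. Lean on these libraries where they do the work, as an engineer would, in place of code of your own. Each camera call takes 0.05 s, during which the arm holds its last target. There are 200 camera calls.

### The job

Open the wooden tea box on the tray: with a fingertip press the steel spring catch in the lid's window down below the lid and, holding it down, push the lid over it, along the box, until the lid is all the way open. Leave the box standing where it is, and do not knock, move or lift the teapot, the glasses or the sugar box.

Things in the scene. Friction and masses are not known exactly. Their poses are not given: they have to be found in the camera images.
- teabox: low dark wooden tea box, loose on the tray, about 1.6 kg, 150 (x) by 310 (y) by 73 mm high; origin at the centre of its underside, z up. Its lid slides to the box's +y. The +y third is an open recess, floor 30 mm above the underside, over which the lid slides: a fingertip reaching through the window to below the lid can travel with it, as there is free room down to that floor
- lid (a joint): slide of the pale wooden lid to the box's +y, in m: 0 closed, 0.090 fully open (hard stop); 1.5 N friction, stays where left. Lid 132 mm wide, 201 long, 8 thick, top 70 mm above the box's underside, held under lips along both sides. Its rectangular window, 50 mm along y by 56 along x, is filled by the catch, which blocks the lid while up
- window_edge (a point): on the lid: the middle of the window's +y edge, at the lid's top face; moves with the lid. The face below it, 8 mm deep, is what a fingertip in the window pushes towards +y. Axes as the box's
- catch_top (a point): centre of the flat top of the catch, a steel block 46 mm (y) by 50 mm (x), 18 mm high, filling the window with 2 to 3 mm of play all round. When up it stands 3 mm above the lid's top, 73 mm above the box's underside. It moves straight down when pressed, never along the box. Axes as the box's: y is the way the lid opens, z up
- catch (a joint): how far the spring catch is pressed down, in m: 0 up, 0.018 fully down (hard stop). Spring 3 N at the top, 6.6 N at the bottom. At 0.011 its top is level with the lid's underside; at 0.012 to 0.018 the lid passes over it. Let go too early, it springs up and blocks the lid; once the lid lies over part of it, the lid keeps it down
- teapot: blue enamelled steel teapot, body 120 mm in diameter, 130 mm high, spout to its +x (to 105 mm from the axis) and handle to its -x (100 mm); origin at the centre of its underside; to be left alone
- glass_a: smoky glass, 72 mm in diameter, 85 mm high, origin at the centre of its underside; to be left alone
- glass_b: the second smoky glass, same size and origin; to be left alone
- sugarbox: round aluminium sugar box with a lid, 86 mm in diameter, 69 mm high, origin at the centre of its underside; to be left alone

How it is judged:
On the way, in this order (a step that is already met when the one before it is completed fails the run):
1. the fingers press the catch down below the lid while the lid is still closed (value of joint catch above 0.0112 m and contact force between the fingers and teabox above 1 N and value of joint lid below 0.01 m), for 0.1 s.
2. the lid is pushed over the catch and fully open (value of joint lid above 0.08 m), for 0.1 s.
At the end, for the whole second after the job is handed in: the lid stands open by at least 80 of its 90 mm and lies over the catch, keeping it down; the box is at rest on the tray, level and within 30 mm of where it was; teapot, glasses and sugar box are upright and within 30 mm of where they were (value of joint lid above 0.08 m and value of joint catch above 0.008 m and linear speed of teabox below 0.02 m/s and distance of each of teabox, teapot, glass_a, glass_b, sugarbox from where it was at the start of the episode below 0.03 m and angle between teabox's own z axis and vertical below 0.05 rad and angle between each of teapot, glass_a, glass_b, sugarbox's own z axis and vertical below 0.2 rad); the robot touches nothing.
It fails at once if the tea box is lifted, tipped or shoved more than 30 mm (height (world z) of teabox above 0.022 m or angle between teabox's own z axis and vertical above 0.1 rad or distance of teabox from where it was at the start of the episode above 0.03 m).
It fails at once if the teapot, a glass or the sugar box is lifted, knocked over or moved more than 30 mm (distance of any of teapot, glass_a, glass_b, sugarbox from where it was at the start of the episode above 0.03 m or angle between any of teapot, glass_a, glass_b, sugarbox's own z axis and vertical above 0.3 rad or height (world z) of any of teapot, glass_a, glass_b, sugarbox above 0.03 m).
It also fails if it takes over 35 s, if anything falls off the work surface, if the arm or the gripper's body presses on something with over 40 N, if the wrist force passes 120 N, or if a joint passes its speed limit or range.

## Working session

There is one attempt and no reset: what is moved stays moved. The work goes in short steps, Python scripts to look and compute and a tool call to move; the robot and the scene stay as the last step left them, time stands still between calls to the robot, and variables do not carry over. Pictures are saved under pics/ and viewed, at most 10 in all, crops included, and the job is handed in when it is done.

Besides the shell and the picture viewer there is one more tool, called after "Call:" as name([rows], argument=value, ...), one row to a line, values as JSON. step_arm: Moves the arm, as the interface text tells. Its arguments: {"type":"object","properties":{"commands":{"type":"array","items":{"type":"array"}},"grip":{"type":"number"},"newtons":{"type":"number"}},"required":["commands"]}

```bash
mkdir -p pics; cat > h.py <<'E'
import numpy as np, cv2
from scipy.spatial.transform import Rotation as R
from station import manip, viewer
def q2R(q): return R.from_quat([q[1],q[2],q[3],q[0]]).as_matrix()
def proj(cam,P):
    p=viewer.camera_params(cam); M=q2R(p["orientation"])
    c=(np.atleast_2d(P)-p["xyz"])@M; s=c[:,:2]/c[:,2:]
    s=s*(1+p["k1"]*(s**2).sum(1,keepdims=True))
    return s*[p["fx"],p["fy"]]+[p["cx"],p["cy"]]
def unproj(cam,uv,z):
    p=viewer.camera_params(cam); M=q2R(p["orientation"])
    d=(np.atleast_2d(uv).astype(float)-[p["cx"],p["cy"]])/[p["fx"],p["fy"]]; s=d.copy()
    for _ in range(20): s=d/(1+p["k1"]*(s**2).sum(1,keepdims=True))
    r=np.c_[s,np.ones(len(s))]@M.T; o=np.array(p["xyz"])
    return o+r*((z-o[2])/r[:,2:])
E
python3 - <<'E'
from h import *
a=viewer.camera("top");b=viewer.camera("side")
cv2.imwrite("pics/top.png",a);cv2.imwrite("pics/side.png",b)
for c in("top","side"):
    for l in("teabox","catch_top","window_edge","teapot","glass_a","sugarbox"):
        print(c,l,[(np.round(d["xyz"],3).tolist(),round(d["conf"],2)) for d in viewer.mark_of(c,l)[:3]])
    r=viewer.regions_of(c,"teabox")
    for d in r[:1]: print(c,cv2.minAreaRect(np.argwhere(d["region"])[:,::-1].astype(np.float32)),d["conf"])
    r=viewer.regions_of(c,"catch_top")
    for d in r[:2]: print(c,"catch",cv2.minAreaRect(np.argwhere(d["region"])[:,::-1].astype(np.float32)),d["conf"])
s=manip.read_state();print(s)
E
```

```text
top teabox [([0.551, -0.065, 0.014], 0.6)]
top catch_top [([0.547, -0.053, 0.086], 0.7)]
top window_edge [([0.556, -0.026, 0.081], 0.7)]
top teapot []
top glass_a [([0.558, 0.168, 0.012], 0.68), ([0.696, -0.176, 0.014], 0.56)]
top sugarbox [([0.702, -0.012, 0.016], 0.64)]
top ((287.189697265625, 197.32679748535156), (120.19408416748047, 61.84523391723633), 2.602562189102173) 0.97
top catch ((282.5, 196.5), (19.0, 19.0), 90.0) 0.69
side teabox [([0.552, -0.062, 0.011], 0.82)]
side catch_top [([0.551, -0.054, 0.082], 0.82), ([0.553, -0.026, 0.081], 0.34)]
side window_edge [([0.554, -0.026, 0.081], 0.8)]
side teapot [([0.556, -0.312, 0.009], 0.68)]
side glass_a [([0.559, 0.172, 0.015], 0.94), ([0.693, -0.168, 0.013], 0.8)]
side sugarbox []
side ((269.6170959472656, 226.753662109375), (142.1305694580078, 82.76399230957031), 65.224853515625) 0.57
side catch ((262.4310302734375, 213.32757568359375), (19.869400024414062, 25.068870544433594), 68.19859313964844) 0.67
{'time_s': 0.9, 'joint_pos': array([-1.42599761e+00,  2.75882011e-01,  1.50489657e+00, -8.77639726e-07,
        1.36071439e+00, -1.21008455e-01]), 'qvel': array([-0.00053793,  0.00030059, -0.00130867,  0.00043603,  0.00027472,
       -0.00081158]), 'joint_efforts': array([ 3.02051922e-04, -4.16644263e+01, -2.46098846e+01,  4.88878996e-06,
        1.84228597e-04,  4.14817450e-06]), 'tcp_pos': array([ 0.15103952, -0.55483675,  0.23133965]), 'tcp_rot': array([4.98442446e-05, 9.91181298e-01, 1.32512765e-01, 1.63724834e-07]), 'contact_force': array([-0.16098549,  0.53938006,  1.3439027 ]), 'ft_torque': array([ 0.03878127, -0.00786768,  0.01742147]), 'grip_force': 0.0, 'opening': 0.0855137966422505}
```

View pics/top.png

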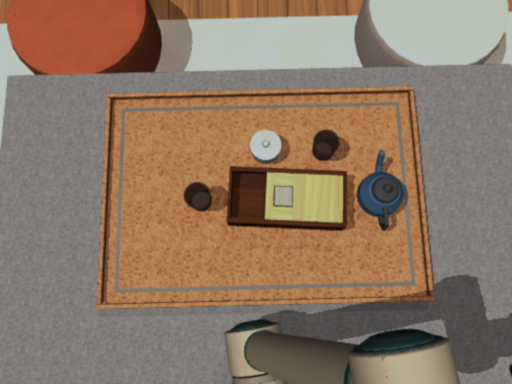

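View pics/side.png

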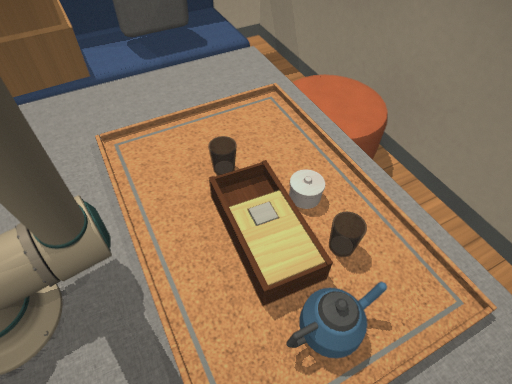

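The top view shows the box along world y, with its recess at the left (+y), the catch at about (283,196), and the glass and teapot clear of it. The side view agrees, with the catch at about (263,213). Next I'll refine the catch position and yaw.

```bash
python3 - <<'E'
from h import *
for cam,c0 in(("top",(283,196)),("side",(263,213))):
    a=cv2.imread(f"pics/{cam}.png"); h=cv2.cvtColor(a,cv2.COLOR_BGR2HSV)
    y=cv2.inRange(h,(22,70,120),(40,255,255)); n,l,st,ce=cv2.connectedComponentsWithStats(y)
    k=1+st[1:,4].argmax(); m=(l==k).astype(np.uint8)
    hull=cv2.convexHull(np.argwhere(m)[:,::-1].astype(np.int32))
    q=cv2.approxPolyN(hull,4).reshape(-1,2)
    Q=unproj(cam,q,.082); print(cam,"lid",q.tolist(),Q[:,:2].round(4).tolist())
    r=[d for d in viewer.regions_of(cam,"catch_top")][0]["region"] if 0 else None
    # catch: hole in lid
    f=np.zeros_like(m); cv2.fillPoly(f,[hull],1); g=((f==1)&(m==0)).astype(np.uint8)
    g=cv2.morphologyEx(g,cv2.MORPH_OPEN,np.ones((3,3),np.uint8))
    n,l,st,ce=cv2.connectedComponentsWithStats(g); k=l[c0[1],c0[0]]; print(k,st[k],ce[k])
    p=np.argwhere(l==k)[:,::-1]
    print("catch centre",unproj(cam,ce[k],.0825).round(4), "corners of extents", [proj(cam,x)[0].round(1).tolist() for x in [(.55,-.054,.085),(.55,-.031,.085)]])
    W=unproj(cam,p,.0825)[:,:2]; print("extent",W.min(0),W.max(0),cv2.minAreaRect((W*1000).astype(np.float32)))
    u,v=int(c0[0]),int(c0[1]); cv2.imwrite(f"pics/c_{cam}.png",cv2.resize(a[v-50:v+60,u-70:u+80],None,fx=5,fy=5,interpolation=cv2.INTER_CUBIC))
E
```

```text
top lid [[342, 222], [264, 219], [267, 172], [342, 175]] [[0.4786, -0.2024], [0.4913, -0.0012], [0.6166, -0.0123], [0.6035, -0.21]]
1 [274 186  19  21 384] [282.9765625  195.97395833]
catch centre [[ 0.5508 -0.0523  0.0825]] corners of extents [[283.7, 196.1], [274.9, 196.3]]
extent [ 0.52364826 -0.07678805] [ 0.57806382 -0.02811841] ((550.8157348632812, -52.45397186279297), (47.24961853027344, 53.40532302856445), 88.28887939453125)
side lid [[267, 282], [229, 206], [279, 190], [324, 260]] [[0.4801, -0.1997], [0.494, -0.0027], [0.6167, -0.0131], [0.6037, -0.2109]]
1 [249 202  29  23 459] [262.91938998 213.4248366 ]
catch centre [[ 0.551  -0.0553  0.0825]] corners of extents [[262.3, 212.5], [257.3, 205.1]]
extent [ 0.5236135  -0.08123034] [ 0.57907798 -0.02818323] ((551.3851928710938, -54.81970977783203), (51.835227966308594, 54.66679000854492), 88.045166015625)
```

View pics/c_top.png

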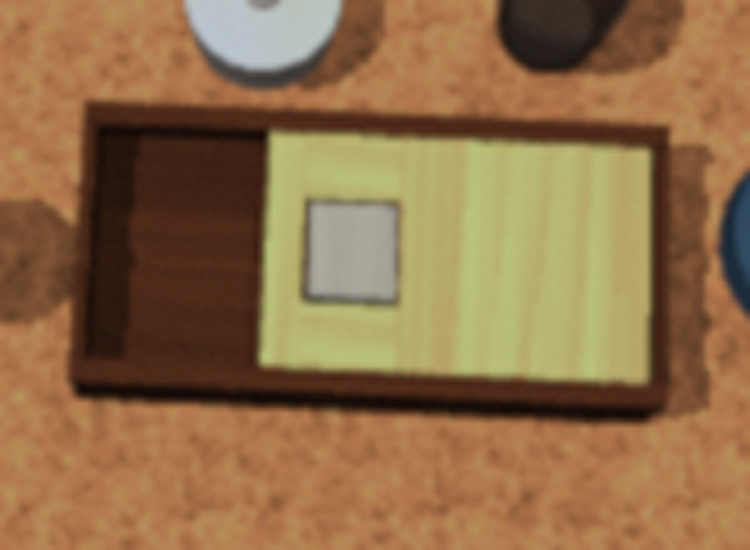

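Call:
step_arm([
  [[0.6,0.3,0.6],[0,0,-0.4]],
  [[1,1,0.6],[0,0,-0.4]],
  [[1,1,0],[0,0,-0.4]],
  [[1,1,0],[0,0,-0.4]],
  [[1,1,0],[0,0,-0.4]],
  [[1,1,0],[0,0,-0.2]],
], grip=0)

```text
time_s: 1.65
tcp_pos: [0.3199, -0.3949, 0.2675]
tcp_rot: [0.0, 1.0, 0.0, 0.0]
contact_force: [0.1, 0.4, 0.2]
opening: -0.0003
grip_force: 0.0
```

The crop shows the catch filling the window and the lid closed. The box yaw is about -0.064 rad. Both cameras put the catch centre near (0.551, -0.054).

Call:
step_arm([
  [[0.8,1,0],[0,0,-0.53]],
  [[0.8,1,0],[0,0,0]],
  [[0.8,1,0],[0,0,0]],
  [[0.8,1,0],[0,0,0]],
  [[0.8,1,0],[0,0,0]],
  [[0.8,1,0],[0,0,0]],
  [[0.8,1,0],[0,0,0]],
  [[0.8,1,0],[0,0,0]],
  [[0.8,1,-0.5],[0,0,0]],
  [[0.533,1,-1],[0,0,0]],
  [[0,1,-1],[0,0,0]],
  [[0,0.367,-1],[0,0,0]],
])

```text
time_s: 3.15
tcp_pos: [0.5511, -0.0531, 0.1614]
tcp_rot: [-0.0, 1.0, -0.03, 0.0]
contact_force: [0.1, -0.2, 1.2]
opening: -0.0002
grip_force: 0.0
```

Call:
step_arm([
  [[0,0,-0.8],[0,0,0]],
  [[0,0,-0.4],[0,0,0]],
  [[0,0,-0.2],[0,0,0]],
  [[0,0,0],[0,0,0]],
])

```text
time_s: 3.65
tcp_pos: [0.5513, -0.0551, 0.1206]
tcp_rot: [0.0, 1.0, -0.031, 0.0]
contact_force: [-0.3, -0.5, -0.1]
opening: -0.0002
grip_force: 0.0
```

```bash
python3 - <<'E'
from h import *
a=viewer.camera("side");b=viewer.camera("top")
o=np.hstack([cv2.resize(a[140:300,190:340],None,fx=2.6,fy=2.6),cv2.resize(b[116:276,208:358],None,fx=2.6,fy=2.6)])
cv2.imwrite("pics/m1.png",o);s=manip.read_state();print(s["tcp_pos"],s["contact_force"],s["time_s"],proj("side",s["tcp_pos"]))
E
```

```text
[ 0.55171967 -0.05519916  0.12120545] [ 0.39715833 -0.19547232 -0.34123172] 3.75 [[263.9269207  202.30790445]]
```

View pics/m1.png

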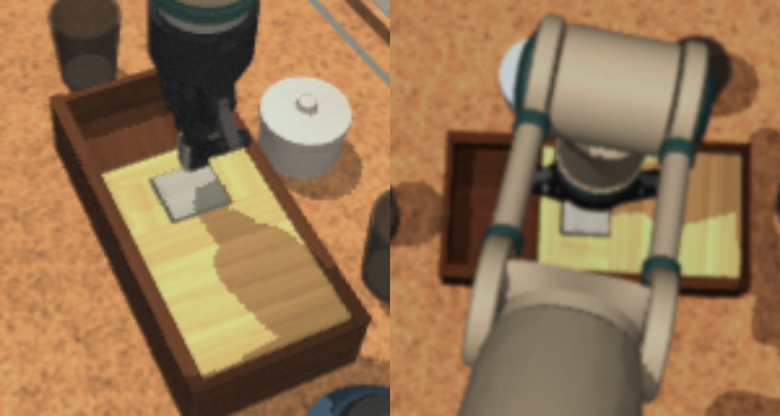

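The picture shows the fingertips directly above the catch, with nothing nearby touched. I'll press down in small steps.

Call:
step_arm([
  [[0,0,-0.6],[0,0,0]],
  [[0,0,-0.4],[0,0,0]],
  [[0,0,-0.1],[0,0,0]],
  [[0,0,-0.1],[0,0,0]],
  [[0,0,0],[0,0,0]],
  [[0,0,0],[0,0,0]],
])

```text
time_s: 4.5
tcp_pos: [0.5513, -0.0549, 0.0849]
tcp_rot: [0.0, 1.0, -0.031, 0.0]
contact_force: [-0.7, 0.8, 2.9]
opening: 0.0
grip_force: 1.2
```

Call:
step_arm([
  [[0,0,-0.1],[0,0,0]],
  [[0,0,0],[0,0,0]],
])

```text
time_s: 4.75
tcp_pos: [0.5514, -0.0549, 0.0814]
tcp_rot: [0.0, 1.0, -0.031, 0.0]
contact_force: [0.1, -0.6, 2.7]
opening: 0.0002
grip_force: 1.6
```

Call:
step_arm([
  [[0,0,-0.1],[0,0,0]],
  [[0,0,0],[0,0,0]],
])

```text
time_s: 5.0
tcp_pos: [0.5513, -0.0549, 0.0783]
tcp_rot: [0.0, 1.0, -0.031, 0.0]
contact_force: [0.1, 0.2, 4.1]
opening: 0.0001
grip_force: 1.9
```

Call:
step_arm([
  [[0,0,-0.1],[0,0,0]],
  [[0,0,-0.1],[0,0,0]],
  [[0,0,-0.05],[0,0,0]],
  [[0,0,0],[0,0,0]],
])

```text
time_s: 5.5
tcp_pos: [0.5513, -0.0549, 0.0709]
tcp_rot: [0.0, 1.0, -0.031, 0.0]
contact_force: [1.2, 0.2, 6.1]
opening: -0.0002
grip_force: 2.6
```

Call:
step_arm([
  [[0,0,-0.05],[0,0,0]],
  [[0,0,0],[0,0,0]],
])

```text
time_s: 5.75
tcp_pos: [0.5514, -0.0549, 0.0695]
tcp_rot: [0.0, 1.0, -0.031, 0.0]
contact_force: [0.7, 0.3, 5.8]
opening: -0.0
grip_force: 2.8
```

Call:
step_arm([
  [[0,0,-0.05],[0,0,0]],
  [[0,0,0],[0,0,0]],
])

```text
time_s: 6.0
tcp_pos: [0.5513, -0.0549, 0.068]
tcp_rot: [0.0, 1.0, -0.031, 0.0]
contact_force: [-0.3, -0.6, 5.8]
opening: -0.0003
grip_force: 2.9
```

Call:
step_arm([
  [[0,0,-0.05],[0,0,0]],
  [[0,0,0],[0,0,0]],
])

```text
time_s: 6.25
tcp_pos: [0.5514, -0.0549, 0.067]
tcp_rot: [0.0, 1.0, -0.031, 0.0]
contact_force: [-1.4, -0.6, 8.4]
opening: -0.0002
grip_force: 4.2
```

The catch bottoms out at z ≈ 0.067, so its top sits at 0.085 when up. I'll back off about 2 mm and push along the box.

Call:
step_arm([
  [[0,0,0.06],[0,0,0]],
  [[0.01,0.15,0],[0,0,0]],
  [[0.01,0.15,0],[0,0,0]],
  [[0.01,0.1,0],[0,0,0]],
  [[0.005,0.1,0],[0,0,0]],
  [[0.005,0.1,0],[0,0,0]],
  [[0,0,0],[0,0,0]],
])

```text
time_s: 7.12
tcp_pos: [0.5527, -0.0383, 0.0685]
tcp_rot: [0.002, 1.0, -0.03, 0.001]
contact_force: [-0.3, -4.4, 5.4]
opening: 0.0004
grip_force: 3.4
```

```bash
python3 - <<'E'
from h import *
a=viewer.camera("side");b=viewer.camera("top")
o=np.hstack([cv2.resize(a[140:300,190:340],None,fx=2.6,fy=2.6),cv2.resize(b[116:276,208:358],None,fx=2.6,fy=2.6)])
cv2.imwrite("pics/m2.png",o);s=manip.read_state();print(s["tcp_pos"],s["contact_force"],s["time_s"])
E
```

```text
[ 0.55273803 -0.03833233  0.06849588] [ 0.69891574 -4.30912923  5.48165924] 7.225
```

View pics/m2.png

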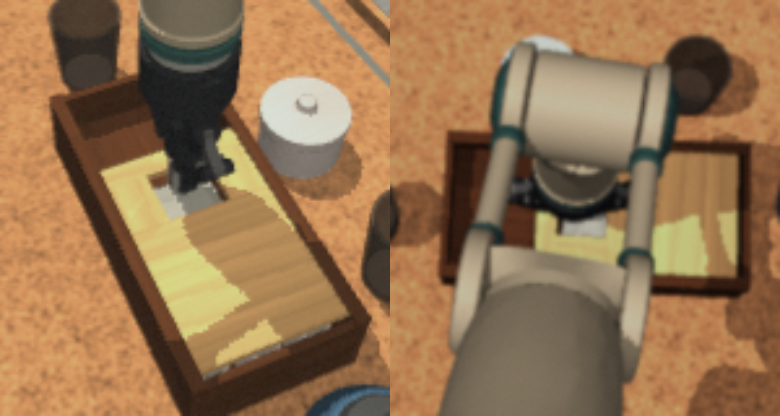

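The lid is moving: a gap shows at its -y end and its front edge has shifted. I'll keep pushing.

Call:
step_arm([
  [[0.013,0.2,0],[0,0,0]],
  [[0.013,0.2,0],[0,0,0]],
  [[0.013,0.2,0],[0,0,0]],
  [[0.013,0.2,0],[0,0,0]],
  [[0.013,0.2,0],[0,0,0]],
  [[0.013,0.2,0],[0,0,0]],
  [[0.013,0.2,0],[0,0,0]],
  [[0.013,0.2,0],[0,0,0]],
  [[0.013,0.2,0],[0,0,0]],
  [[0.013,0.2,0],[0,0,0]],
  [[0,0,0],[0,0,0]],
])

```text
time_s: 8.6
tcp_pos: [0.5554, 0.0243, 0.0678]
tcp_rot: [-0.001, 1.0, -0.031, -0.001]
contact_force: [0.6, -1.3, -0.0]
opening: -0.0004
grip_force: 0.6
```

```bash
python3 - <<'E'
from h import *
a=viewer.camera("side");b=viewer.camera("top")
for c in("side","top"):
  for l in("teabox","window_edge"): print(c,l,[(np.round(d["xyz"],3).tolist(),round(d["conf"],2)) for d in viewer.mark_of(c,l)[:2]])
o=np.hstack([cv2.resize(a[140:300,190:340],None,fx=2.6,fy=2.6),cv2.resize(b[116:276,208:358],None,fx=2.6,fy=2.6)])
cv2.imwrite("pics/m3.png",o);s=manip.read_state();print(s["tcp_pos"],s["contact_force"],s["time_s"])
E
```

```text
side teabox [([0.549, -0.063, 0.014], 0.76)]
side window_edge [([0.557, 0.04, 0.08], 0.82)]
top teabox [([0.548, -0.064, 0.016], 0.72)]
top window_edge [([0.562, 0.036, 0.083], 0.7)]
[0.55513764 0.02369008 0.06768257] [ 0.16749788 -0.19269417 -0.48537922] 8.9
```

View pics/m3.png

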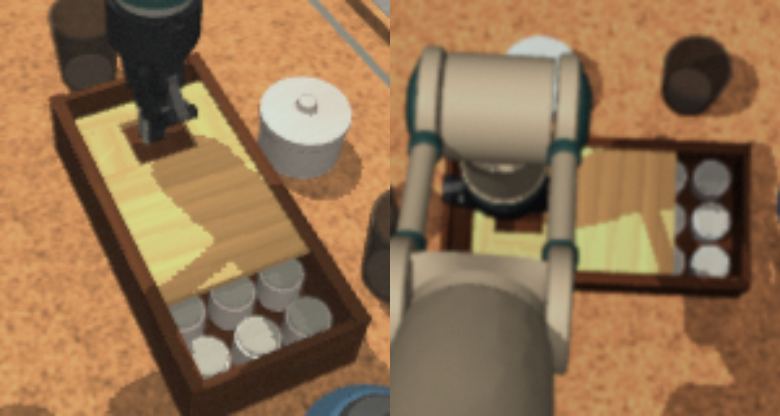

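The lid is about 67 mm open, the box hasn't moved and the catch is covered. I'll push the rest gently to the stop.

Call:
step_arm([
  [[0.013,0.2,0],[0,0,0]],
  [[0.013,0.2,0],[0,0,0]],
  [[0.01,0.15,0],[0,0,0]],
  [[0,0.05,0],[0,0,0]],
  [[0,0,0],[0,0,0]],
])

```text
time_s: 9.52
tcp_pos: [0.5569, 0.0415, 0.0679]
tcp_rot: [-0.0, 1.0, -0.031, -0.0]
contact_force: [-0.9, -2.3, -0.5]
opening: -0.0001
grip_force: 1.3
```

Call:
step_arm([
  [[0,0.05,0],[0,0,0]],
  [[0,0.03,0],[0,0,0]],
  [[0,0,0],[0,0,0]],
])

```text
time_s: 9.9
tcp_pos: [0.5571, 0.0436, 0.0681]
tcp_rot: [0.0, 1.0, -0.031, -0.0]
contact_force: [-1.5, -4.0, -2.2]
opening: -0.0001
grip_force: 1.8
```

Call:
step_arm([
  [[0,0.05,0],[0,0,0]],
  [[0,0,0],[0,0,0]],
])

```text
time_s: 10.15
tcp_pos: [0.5573, 0.0452, 0.0681]
tcp_rot: [-0.0, 1.0, -0.031, 0.0]
contact_force: [-1.6, -4.1, -1.0]
opening: 0.0
grip_force: 1.8
```

```bash
python3 - <<'E'
from h import *
a=viewer.camera("side");b=viewer.camera("top")
for c in("side","top"):
  for l in("teabox","window_edge"): print(c,l,[(np.round(d["xyz"],3).tolist(),round(d["conf"],2)) for d in viewer.mark_of(c,l)[:2]])
o=np.hstack([cv2.resize(a[140:300,190:340],None,fx=2.6,fy=2.6),cv2.resize(b[116:276,208:358],None,fx=2.6,fy=2.6)])
cv2.imwrite("pics/m4.png",o);s=manip.read_state();print(s["tcp_pos"],s["contact_force"],s["time_s"])
E
```

```text
side teabox [([0.55, -0.063, 0.012], 0.97)]
side window_edge [([0.56, 0.061, 0.077], 0.62)]
top teabox [([0.549, -0.064, 0.012], 0.63), ([0.695, -0.172, 0.014], 0.52)]
top window_edge [([0.563, 0.056, 0.084], 0.81)]
[0.55735513 0.04515409 0.06819771] [-0.82085054 -3.38835014 -1.75436267] 10.45
```

View pics/m4.png

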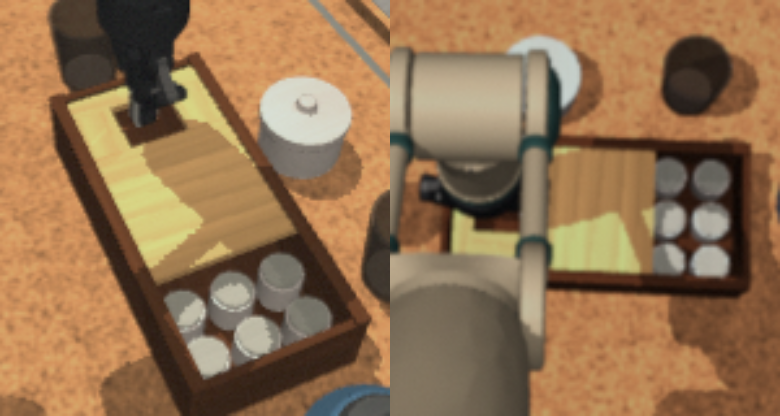

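Call:
step_arm([
  [[0,0.06,0],[0,0,0]],
  [[0,0,0],[0,0,0]],
])

```text
time_s: 10.7
tcp_pos: [0.5575, 0.047, 0.0682]
tcp_rot: [0.0, 1.0, -0.031, 0.0]
contact_force: [-1.6, -3.8, -2.7]
opening: 0.0003
grip_force: 1.8
```

Call:
step_arm([
  [[0,0.06,0],[0,0,0]],
  [[0,0,0],[0,0,0]],
])

```text
time_s: 10.95
tcp_pos: [0.5575, 0.0476, 0.0682]
tcp_rot: [0.001, 1.0, -0.03, 0.0]
contact_force: [0.2, -7.5, -2.3]
opening: 0.0003
grip_force: 3.5
```

The force rose and motion stalled, so the lid is at its stop. I'll back off from the edge and retreat straight up.

Call:
step_arm([
  [[0,-0.15,0],[0,0,0]],
  [[0,-0.15,0],[0,0,0]],
  [[0,0,0.3],[0,0,0]],
  [[0,0,0.6],[0,0,0]],
  [[0,0,1],[0,0,0]],
  [[0,0,1],[0,0,0]],
  [[0,0,1],[0,0,0]],
  [[-1,0,1],[0,0,0]],
  [[-1,0,1],[0,0,0]],
  [[-1,0,0],[0,0,0]],
  [[-1,0,0],[0,0,0]],
  [[0,0,0],[0,0,0]],
])

```text
time_s: 12.45
tcp_pos: [0.4354, 0.0402, 0.2462]
tcp_rot: [-0.0, 1.0, -0.031, 0.001]
contact_force: [0.1, -0.2, -0.1]
opening: 0.0002
grip_force: 0.0
```

```bash
python3 - <<'E'
from h import *
a=viewer.camera("side");b=viewer.camera("top")
for c in("side","top"):
  for l in("teabox","window_edge","glass_a","teapot","sugarbox"): print(c,l,[(np.round(d["xyz"],3).tolist(),round(d["conf"],2)) for d in viewer.mark_of(c,l)[:2]])
cv2.imwrite("pics/m5.png",a);s=manip.read_state();print(s["tcp_pos"],s["contact_force"],s["time_s"])
E
```

```text
side teabox [([0.55, -0.063, 0.012], 0.97)]
side window_edge [([0.558, 0.063, 0.079], 0.96)]
side glass_a [([0.691, -0.171, 0.012], 0.95), ([0.56, 0.172, 0.01], 0.84)]
side teapot [([0.555, -0.312, 0.011], 0.85)]
side sugarbox [([0.701, -0.009, 0.013], 0.68), ([0.558, 0.062, 0.081], 0.48)]
top teabox [([0.55, -0.066, 0.015], 0.82)]
top window_edge []
top glass_a [([0.7, -0.174, 0.012], 0.92), ([0.557, 0.168, 0.011], 0.48)]
top teapot [([0.558, -0.316, 0.009], 0.74)]
top sugarbox [([0.702, -0.011, 0.014], 0.74)]
[0.43738653 0.0396456  0.2449392 ] [-1.35524331 -0.26954414 -0.29695663] 13.05
```

View pics/m5.png

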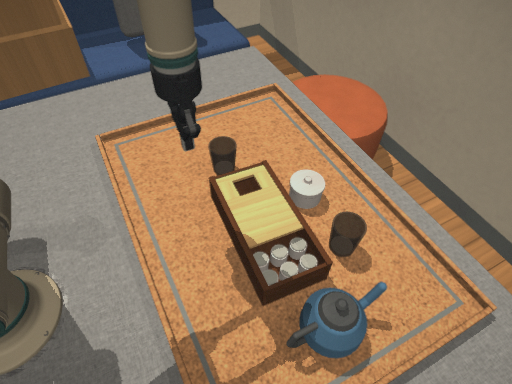

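The picture shows the lid fully open with its window at about (247,185) over the recess. Nothing else has moved, and the arm is clear.

```bash
python3 -c "
from station import manip
print(manip.sign_off())"
```

```text
the job is handed in; nothing more can be done
None
```

The tea box lid is open to its stop (about 90 mm) and lies over the catch; the box and everything else on the tray still measure where they were, the arm is clear, and the job is handed in, though sign-off returned no verdict.

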